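Pump the air out of the biscuit box

ROBOT

A 7-joint arm with a two-finger parallel gripper is mounted at the origin on a cart in front of the work surface, level with it; the furniture and walls round the work are solid. World frame = base frame: x ahead of the robot, y to its left, z up, the work surface at z = 0. Lengths are in m, angles in rad, forces in N, time in s.
With the tool pointing down it reaches from about 0.425 to 0.875 m from the base axis. Payload 8.4 kg.
Tool frame: the origin (TCP) lies between the finger pads; the fingertips stand 25 mm ahead of it and the grasp point (between the pads) lies 6 mm ahead of it (env.finger_overhang is the distance from the TCP to the fingertips, in m); z points along the fingers, y is the line along which they close (so a half turn about z gives the same grasp; the last joint's range is limited). The gripper opens to 87 mm and grips with 3 to 60 N. Pads are 19 mm wide; open, the fingers measure 117 mm over their backs; the gripper's body (75 mm by 190 mm) begins 51 mm behind the grasp point.
Start: joints at [-1.292, 0.333, 0.04, 1.465, -0.013, 1.343, -0.059], TCP at [0.24, 0.604, 0.248] pointing down, gripper open.
Joint ranges: [-2.58, 2.58], [-0.38, 2.09], [-1.3, 1.39], [0.25, 2.4], [-1.5, 4.64], [0.08, 2.09], [-2.65, 2.65]. Speed limits (rad/s): [2.22, 2.22, 2.79, 2.79, 3.14, 3.14, 3.14].

INTERFACE

Orientations are given as a unit quaternion [w, x, y, z].
In Python, from cell import status, eyes, job, env gives the robot as it stands.
- The arm moves only by the tool play_rows, never from a script. Its argument "series" is a list of rows, each an object with "hand": the finger opening in mm, from 0 to 87; "travel": the shift along the tool's x, y, z in normalised numbers (1 is 500 mm), a list of three; "twist": the turn, a rotation vector about the tool's x, y, z in normalised numbers (1 is 2 rad), a list of three. A call has exactly 10 rows; each row is the pose to reach, as a shift and turn from the pose commanded when the call began, along the tool's axes at that moment; what a row does not reach only later rows make up. A row lasts 1/8 s, in which the tool goes at most 62.5 mm and 10.7 degrees, less where a joint would pass 70% of its speed; a pose out of reach is approached as far as the arm can. A call with a gripper value outside its range is refused whole. The fingers move at their own pace and stop on an object; the grip force is fixed at half the most. Time passes only in rows, so rows that repeat a pose let the fingers close, or fill a call up. It gives the time, the measured TCP pose, the force, the opening and the grip force at its end, in the units of the state.
- status.get_obs(): the state, without advancing time (a new reading comes with each control period).
- eyes.snapshot(name): name is "side" or "top"; returns a dict with "color" (400x640x3 uint8, red, green, blue), "camera_matrix" (3x3 intrinsics, pixels), "eye" and "rotation" of the camera in the world. Camera axes: x right, y up, looking along -z (the intrinsics and any distortion apply to the point x, -y, -z); pixel columns grow to the right and rows downward; lengths in m; the calibration is good to about 2 mm. A picture is of the moment at which its call begins. There is no depth.
- job.finish_job(): hands the job in; it is judged then, once.
The state is a dict: "time": time; "joint_pos": joint angles; "qd": joint speeds; "tau": joint torques, N m; "tool_pos": TCP position; "tcp_rot": TCP orientation; "ft_force": force on the tool from outside, world axes, zero at the start; "moment": the same for the moment, N m; "finger_gap": finger opening in m; "grip_force": force on a finger pad.
Only numpy, scipy, OpenCV 4.12 (cv2) and the standard library are available. Lean on these libraries where they do the work, as an engineer would, in place of code of your own. Each camera call takes 0.05 s, during which the arm holds its last target. There are 200 camera calls.

TASK

Somebody has parked the purple jar with the wooden lid on top of the biscuit box, right over its vacuum valve: lift the jar off and stand it gently, upright, on the bare worktop. Then take the cordless vacuum pump out of its charging dock and set its nozzle down into the round sunken valve well in the box's lid (not on the raised date dial), upright and square to the lid, pressing only lightly so that the sprung nozzle is pushed in about half of its stroke and never rammed down hard. Keep it pressed like that for at least three seconds, and finish still holding it there in the gripper; leave the box where it stands and the mug, the kitchen timer and the pepper mill alone.

Things in the scene. Friction and masses are not known exactly. Their poses are not given: they have to be found in the camera images.
- box: biscuit box: clear tub, grey lid clipped on, loose, 1.3 kg, 180 (x) x 130 (y) x 80 mm high, 189 x 139 mm over its side clips. Origin: centre of the underside; x along the long side, z up; lid top flat, 80 mm up. In the lid: the sunken valve well (valve) towards -x; at x = +50 mm a date dial, a white disc 42 mm across, 2 mm proud (its pointer 4 mm).
- valve (a point): vacuum valve: middle of the floor of the round well in the lid, 42 mm from the box's origin towards -x, 75 mm above the worktop. The well is 40 mm across, 5 mm deep, its edge chamfered; in its middle a rubber valve button 14 mm across stands 3 mm up (the hollow nozzle fits round it). Hidden under the jar at the start. Axes as the box's.
- jar: purple round jar with a wooden lid, 70 mm across, 90 mm high in all, about 0.75 kg. The lid is fast on it, so it can be lifted by the round wooden knob in the lid's middle: 19 mm across, 72 to 90 mm above the underside. Origin: centre of the underside; z up. Starts on the box's lid, over the valve.
- pump: cordless vacuum pump: white round wand, 0.24 kg, upright in its dock, lifts straight out. Origin: centre of the shoulder (flat underside of its housing); z along the wand to its rounded top, 135 mm up. 48 mm across for the lowest 12 mm, then 42 mm up to 124 mm; ribbed grey grip band from 68 to 118 mm. A hollow nozzle, 30 mm across outside, 22 mm inside, sticks out 18 mm below the shoulder.
- pump_mouth (a point): middle of the open lower end of the pump's nozzle, 18 mm below the pump's origin when the nozzle is out; moves with the nozzle. z points up the wand.
- pump_nozzle (a joint): how far the pump's nozzle is pushed up into the housing (m): 0 all the way out, 0.012 at the end of its stroke. A spring pushes it out with about 2 N at the start of the stroke and 450 N/m more (4.7 N at half stroke, 7.4 N at the end). The pump's weight alone pushes it in by less than 1 mm.
- dock: charging dock: round black foot 94 mm across with a collar 62 mm across, fixed to the worktop. Origin: centre of its underside. The pump's shoulder rests 26 mm above the worktop, inside a collar whose rim stands 36 mm above the worktop with 2 mm clearance round the pump.
- mug: mug, 82 mm across, 119 mm with its handle, 100 mm high, a bystander. Origin at its underside, 19 mm off the bowl's axis towards the handle, which points to -y.
- timer: round kitchen timer, 61 mm across, 54 mm high, a bystander. Origin: centre of its underside.
- pepper: clear pepper mill with a round knob on top, 42 mm across, 114 mm high, a bystander in front of the like salt mill, to the right at the back. Origin: centre of its underside.
Mind the look-alikes: they are no part of the job. Leave any green or red look-alike of the pump alone.

How it is judged:
By the outcome, as a careful person would: the job done as asked, in the order asked, and still so for the second after the job is handed in, while the arm keeps its last pose, push and grip.
It also fails if it takes over 67 s, if anything falls off the work surface, if the arm or the gripper's body presses on something with over 40 N, if the wrist force passes 120 N, or if a joint passes its speed limit or range.

## Working session

There is one attempt and no reset: what is moved stays moved. The work goes in short steps, Python scripts to look and compute and a tool call to move; the robot and the scene stay as the last step left them, time stands still between calls to the robot, and variables do not carry over. Pictures are saved under pics/ and viewed, at most 10 in all, crops included, and the job is handed in when it is done.

Besides the shell and the picture viewer there is one more tool, called after "Call:" as name(argument=value, ...), one argument or row to a line, values as JSON. play_rows: Moves the arm, as the interface text tells. Its arguments: {"type":"object","properties":{"series":{"type":"array","items":{"type":"object","properties":{"hand":{"type":"number"},"travel":{"type":"array","items":{"type":"number"}},"twist":{"type":"array","items":{"type":"number"}}}}}},"required":["series"]}

```bash
mkdir -p pics; python3 - <<'E'
from cell import status, eyes, env
import cv2,numpy as np
o=status.get_obs()
for k in("time","tool_pos","tcp_rot","ft_force","finger_gap"):print(k,o[k])
print(env.finger_overhang)
for n in("side","top"):
    s=eyes.snapshot(n);cv2.imwrite(f"pics/{n}0.png",s["color"][:,:,::-1]);print(n,s["camera_matrix"],s["eye"],s["rotation"],[k for k in s])
E
```

```text
time 0.0
tool_pos [0.23963399 0.60375453 0.24668021]
tcp_rot [-9.85500079e-05  1.87793720e-01  9.82208169e-01 -7.89126888e-04]
ft_force [0.61952504 0.87423094 1.35008144]
finger_gap 0.086826131036109
0.025
side [[363.98333296   0.         322.11730336]
 [  0.         363.98333296 200.1422617 ]
 [  0.           0.           1.        ]] [0.53098647 0.78970494 0.77435652] [0.02335542 0.01608178 0.40539811 0.91370032] ['color', 'camera_matrix', 'eye', 'rotation']
top [[414.09311579   0.         317.94529437]
 [  0.         414.09311579 199.01851043]
 [  0.           0.           1.        ]] [0.31853986 0.03281442 1.3196704 ] [-0.70498442 -0.04484082  0.05758335  0.70545761] ['color', 'camera_matrix', 'eye', 'rotation']
```

View pics/side0.png

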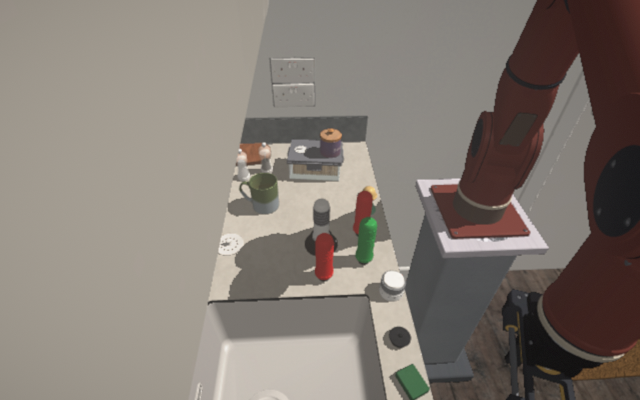

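View pics/top0.png

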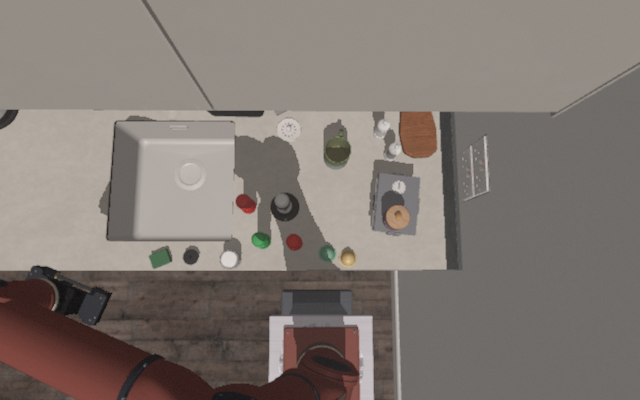

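Side view: the jar is on the box at (330,143), the pump (grey band, black foot) is at (321,222), and the mug is at (263,195). The red wands are at (363,213) and (325,257), and the green one is at (367,240).
Top view: the jar is at (398,216), the pump at (283,204), and the mug at (337,152). Next I'll take enlarged crops to check the choice and measure.

```bash
python3 - <<'E'
import cv2,numpy as np
s=cv2.imread("pics/side0.png");t=cv2.imread("pics/top0.png")
R=lambda im,x,y,w,h,k:cv2.resize(im[y:y+h,x:x+w],None,fx=k,fy=k,interpolation=cv2.INTER_CUBIC)
a=np.vstack([np.hstack([R(s,280,120,80,60,5),R(t,360,165,80,60,5)]),np.hstack([R(s,285,195,80,60,5),R(t,245,175,80,60,5)])])
for i in range(0,800,50):cv2.line(a,(i,0),(i,6),(0,255,255),1);cv2.line(a,(i,300),(i,306),(0,255,255),1)
for j in range(0,600,50):cv2.line(a,(0,j),(6,j),(0,255,255),1);cv2.line(a,(400,j),(406,j),(0,255,255),1)
cv2.imwrite("pics/c1.png",a)
E
cat > h.py <<'E'
import numpy as np
from scipy.spatial.transform import Rotation as R
from scipy.optimize import least_squares
C={"side":(363.98333,322.1173,200.14226,[0.53098647,0.78970494,0.77435652],[0.02335542,0.01608178,0.40539811,0.91370032]),
"top":(414.09312,317.94529,199.01851,[0.31853986,0.03281442,1.3196704],[-0.70498442,-0.04484082,0.05758335,0.70545761])}
def rot(q):return R.from_quat(np.r_[q[1:],q[0]])
def proj(n,P):
    f,cx,cy,e,q=C[n];p=rot(q).inv().apply(np.atleast_2d(P)-e)
    return np.c_[cx+f*p[:,0]/-p[:,2],cy-f*p[:,1]/-p[:,2]]
def ray(n,uv):
    f,cx,cy,e,q=C[n];d=rot(q).apply([(uv[0]-cx)/f,-(uv[1]-cy)/f,-1]);return np.array(e),d
def atz(n,uv,z):
    e,d=ray(n,uv);return e+d*(z-e[2])/d[2]
def tri(a,b):
    f=lambda P:np.r_[proj("side",P)[0]-a,proj("top",P)[0]-b]
    r=least_squares(f,[.5,0,.1]);return r.x.round(4),np.abs(r.fun).max().round(2)
E
```

```text
(no output)
```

View pics/c1.png

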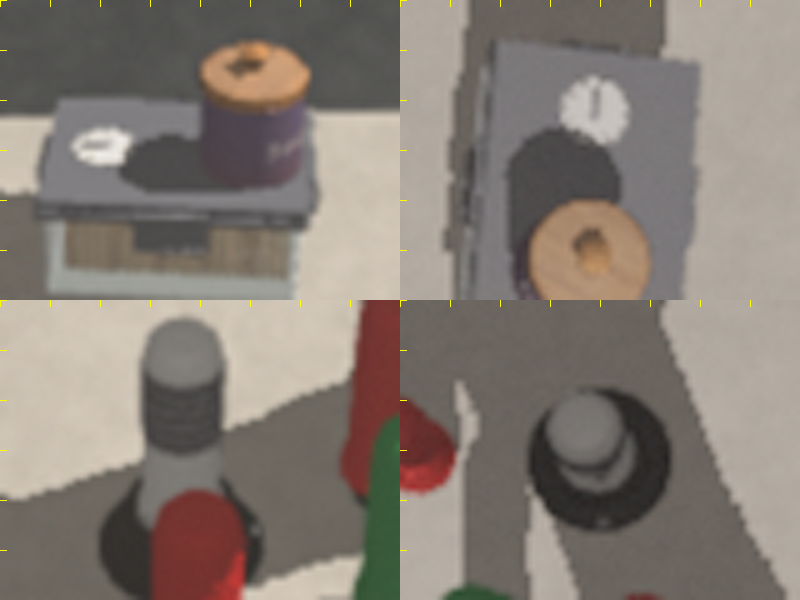

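The upper crops show the jar's wooden lid, centred at side (330.6,134.2) and top (397.6,216.2), next to the white dial at side (300,149) and top (398.6,186.6). The lower crops show the pump with its ribbed grey band, standing in the black foot with its dome at top-view (281.6,200.2). It is the only grey/white wand, so it's the right choice; the red and green ones are look-alikes.

```bash
python3 - <<'E'
from h import *
print("lid",tri((330.6,134.2),(397.6,216.2)))
print("dial",tri((300.0,149.0),(398.6,186.6)))
print("lidz",atz("top",(397.6,216.2),.152),atz("side",(330.6,134.2),.152))
print("dialz",atz("top",(398.6,186.6),.082),atz("side",(300,149),.082))
for n in[(459,173.0),(419.6,177.2)]:pass
print("boxcorners top",atz("top",(379.0,173.0),.08),atz("top",(419.6,177.2),.08))
print("boxcorners side",atz("side",(291.2,139.0),.08),)
print("foot",atz("top",(284.6,206.4),.005))
print("dome ",tri((316.2+5.0,199.5+8),(281.6,200.2)))
# model projection of pump band edges
import cv2
from cell import eyes
t=cv2.imread("pics/top0.png");s=cv2.imread("pics/side0.png")
K=lambda im,x,y,w,h:cv2.resize(im[y:y+h,x:x+w],None,fx=5,fy=5,interpolation=cv2.INTER_CUBIC)
ft=atz("top",(284.6,206.4),.005);x,y=ft[:2]
def circ(c,z,r):
    a=np.linspace(0,2*np.pi,60);return np.c_[c[0]+r*np.cos(a),c[1]+r*np.sin(a),0*a+z]
out=[]
bx=atz("top",(397.6,216.2),.152)
for (im,n,x0,y0,objs) in [(s,"side",285,195,0),(t,"top",245,175,0),(s,"side",280,120,1),(t,"top",360,175,1)]:
    a=K(im,x0,y0,80,60)
    L=[(ft,.124+.026,.021),(ft,.026+.068,.021),(ft,0.0,.047),(ft,.036,.031)] if objs==0 else [(bx,.152,.035),(bx,.17,.0095),(bx,.08,.035)]
    for c,z,r in L:
        p=((proj(n,circ(c,z,r))-[x0,y0]+.5)*5).astype(np.int32);cv2.polylines(a,[p],True,(0,255,255),1)
    out.append(a)
cv2.imwrite("pics/c2.png",np.vstack([np.hstack(out[:2]),np.hstack(out[2:])]))
E
```

```text
lid (array([ 0.4406, -0.2159,  0.1474]), np.float64(0.13))
dial (array([ 0.5395, -0.2363,  0.0791]), np.float64(0.46))
lidz [ 0.43981797 -0.21484269  0.152     ] [ 0.4416572  -0.20871934  0.152     ]
dialz [ 0.53763092 -0.23544995  0.082     ] [ 0.54096831 -0.23270613  0.082     ]
boxcorners top [ 0.58018713 -0.17691822  0.08      ] [ 0.56728984 -0.30133181  0.08      ]
boxcorners side [ 0.57096654 -0.29844893  0.08      ]
foot [0.48658833 0.11550434 0.005     ]
dome  (array([0.4884, 0.1158, 0.1381]), np.float64(0.29))
```

View pics/c2.png

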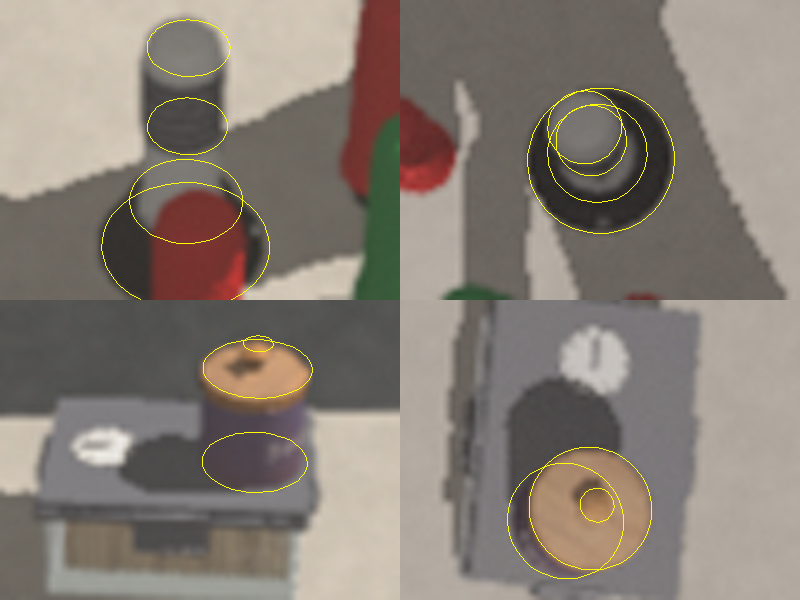

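Overlaid models of the jar and pump match the top view, and the side view is within about 1 px (2 mm), so the positions are consistent. Next I'll find the neighbours for clearance and work out the first move.

```bash
python3 - <<'E'
from h import *
np.set_printoptions(precision=3,suppress=True)
print("red1",tri((363,196),(294,241)),"red2",tri((325,240),(243,202)),"green",tri((369,223),(261,240)))
print("orange",tri((370,193),(348,258)),"mug",atz("top",(338,148),.1),"greenish",atz("top",(328,254),.1))
print("plate",tri((230,244),(289,129)),"whitejar",tri((393,280),(229,259)))
q=[-9.855e-05,.18779,.98221,-.00079];A=rot(q);print(A.as_matrix())
p=np.array([.2396,.6038,.2467])
for g in([.441,-.214,.30],[.441,-.214,.18]):print(A.inv().apply(np.array(g)-p)*1000)
for z in (0,):print("front edge",atz("top",(330,270),0),atz("top",(345,210),0))
E
```

```text
red1 (array([0.374, 0.079, 0.14 ]), np.float64(1.16)) red2 (array([0.485, 0.226, 0.138]), np.float64(0.81)) green (array([0.374, 0.173, 0.135]), np.float64(0.22))
orange (array([ 0.321, -0.085,  0.007]), np.float64(0.52)) mug [ 0.653 -0.051  0.1  ] greenish [ 0.334 -0.018  0.1  ]
plate (array([ 0.744,  0.104, -0.002]), np.float64(0.45)) whitejar (array([0.323, 0.279, 0.045]), np.float64(0.67))
[[-0.929  0.369 -0.   ]
 [ 0.369  0.929 -0.002]
 [-0.    -0.002 -1.   ]]
[-488.885 -685.908  -52.16 ]
[-488.873 -685.718   67.84 ]
front edge [ 0.286 -0.029  0.   ] [ 0.476 -0.078  0.   ]
```

Distractors: red at (0.374,0.079) and (0.485,0.226), green at (0.374,0.173), all about 0.14–0.16 m tall. Moving out over the counter, high up.

Units first: shifts go in shares of 500 mm and turns go in shares of 2 rad. So -409 mm is -0.818, -380 mm is -0.76.

Call:
play_rows(
  series=[
    {"hand": 87,"travel": [-0.08,-0.04,-0.024],"twist": [0,0,0]},
    {"hand": 87,"travel": [-0.18,-0.09,-0.056],"twist": [0,0,0]},
    {"hand": 87,"travel": [-0.28,-0.14,-0.088],"twist": [0,0,0]},
    {"hand": 87,"travel": [-0.37,-0.19,-0.106],"twist": [0,0,0]},
    {"hand": 87,"travel": [-0.44,-0.25,-0.106],"twist": [0,0,0]},
    {"hand": 87,"travel": [-0.52,-0.34,-0.106],"twist": [0,0,0]},
    {"hand": 87,"travel": [-0.6,-0.43,-0.106],"twist": [0,0,0]},
    {"hand": 87,"travel": [-0.68,-0.52,-0.106],"twist": [0,0,0]},
    {"hand": 87,"travel": [-0.76,-0.61,-0.106],"twist": [0,0,0]},
    {"hand": 87,"travel": [-0.818,-0.67,-0.106],"twist": [0,0,0]},
  ],
)

```text
time: 1.35
tool_pos: [0.4968, 0.1388, 0.3005]
tcp_rot: [-0.0, 0.189, 0.982, -0.0]
ft_force: [1.0, 0.8, -0.3]
finger_gap: 0.0868
grip_force: 0.0
```

In the tool's units: -348 mm is -0.696, -320 mm is -0.64.

Call:
play_rows(
  series=[
    {"hand": 87,"travel": [-0.024,-0.1,0],"twist": [0,0,0]},
    {"hand": 87,"travel": [-0.048,-0.21,0],"twist": [0,0,0]},
    {"hand": 87,"travel": [-0.074,-0.32,0],"twist": [0,0,0]},
    {"hand": 87,"travel": [-0.098,-0.43,0],"twist": [0,0,0]},
    {"hand": 87,"travel": [-0.122,-0.54,0],"twist": [0,0,0]},
    {"hand": 87,"travel": [-0.144,-0.64,0],"twist": [0,0,0]},
    {"hand": 87,"travel": [-0.156,-0.696,0.04],"twist": [0,0,0]},
    {"hand": 87,"travel": [-0.156,-0.696,0.12],"twist": [0,0,0]},
    {"hand": 87,"travel": [-0.156,-0.696,0.18],"twist": [0,0,0]},
    {"hand": 87,"travel": [-0.156,-0.696,0.18],"twist": [0,0,0]},
  ],
)

```text
time: 2.6
tool_pos: [0.439, -0.2099, 0.2089]
tcp_rot: [-0.002, 0.188, 0.982, -0.0]
ft_force: [-0.5, 0.2, 1.0]
finger_gap: 0.0873
grip_force: 0.0
```

```bash
cat > look.py <<'E'
import sys,cv2,numpy as np
from cell import eyes,status
from h import *
def crop(n,x,y,w,h,k,pts=()):
    im=eyes.snapshot(n)["color"][:,:,::-1].copy()
    a=cv2.resize(im[y:y+h,x:x+w],None,fx=k,fy=k,interpolation=cv2.INTER_CUBIC)
    for P in pts:
        p=((proj(n,P)-[x,y]+.5)*k).astype(np.int32)
        cv2.polylines(a,[p],len(p)>2,(0,255,255),1)
    return a
def circ(c,z,r):
    t=np.linspace(0,2*np.pi,60);return np.c_[c[0]+r*np.cos(t),c[1]+r*np.sin(t),0*t+z]
E
python3 - <<'E'
from look import *
p=status.get_obs()["tool_pos"];print(p)
L=[np.array([p-[0,0,0],[p[0],p[1],.15]])]
cv2.imwrite("pics/c3.png",np.hstack([crop("side",280,85,80,100,5,L),crop("top",360,150,80,100,5,L)]))
E
```

```text
[ 0.43899158 -0.20994983  0.20888173]
```

View pics/c3.png

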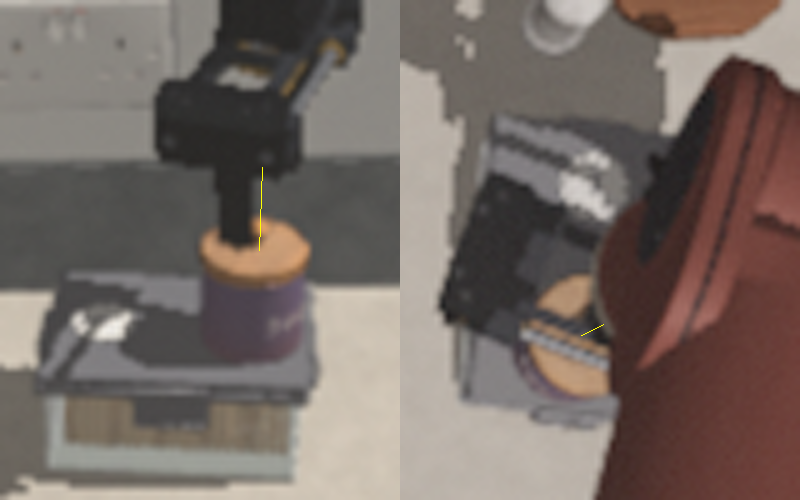

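The side view shows the gripper centred on the knob (knob at crop (262,225)), with the front finger hiding part of it. Descending and closing.

In the tool's units: 28 mm is 0.056, 27 mm is 0.054.

Call:
play_rows(
  series=[
    {"hand": 87,"travel": [0,-0.002,0.016],"twist": [0,0,0]},
    {"hand": 87,"travel": [0,-0.002,0.032],"twist": [0,0,0]},
    {"hand": 87,"travel": [0,-0.002,0.046],"twist": [0,0,0]},
    {"hand": 87,"travel": [0,-0.002,0.054],"twist": [0,0,0]},
    {"hand": 60,"travel": [0,-0.002,0.056],"twist": [0,0,0]},
    {"hand": 40,"travel": [0,-0.002,0.056],"twist": [0,0,0]},
    {"hand": 30,"travel": [0,-0.002,0.056],"twist": [0,0,0]},
    {"hand": 20,"travel": [0,-0.002,0.056],"twist": [0,0,0]},
    {"hand": 12,"travel": [0,-0.002,0.056],"twist": [0,0,0]},
    {"hand": 5,"travel": [0,-0.002,0.056],"twist": [0,0,0]},
  ],
)

```text
time: 3.95
tool_pos: [0.4401, -0.2113, 0.1826]
tcp_rot: [0.0, 0.188, 0.982, -0.0]
ft_force: [-0.3, -0.3, -0.5]
finger_gap: 0.035
grip_force: 0.0
```

In the tool's units: 6 mm is 0.012, 2 mm is 0.004.

Call:
play_rows(
  series=[
    {"hand": 24,"travel": [0,0,0.004],"twist": [0,0,0]},
    {"hand": 20,"travel": [0,0,0.004],"twist": [0,0,0]},
    {"hand": 16,"travel": [0,0,0.004],"twist": [0,0,0]},
    {"hand": 12,"travel": [0,0,0.004],"twist": [0,0,0]},
    {"hand": 5,"travel": [0,0,0.004],"twist": [0,0,0]},
    {"hand": 5,"travel": [0,0,0.004],"twist": [0,0,0]},
    {"hand": 5,"travel": [0,0,0.004],"twist": [0,0,0]},
    {"hand": 5,"travel": [0,0,0.004],"twist": [0,0,0]},
    {"hand": 5,"travel": [0,0,0.012],"twist": [0,0,0]},
    {"hand": 5,"travel": [0,0,0.004],"twist": [0,0,0]},
  ],
)

```text
time: 5.2
tool_pos: [0.44, -0.2116, 0.1808]
tcp_rot: [0.0, 0.188, 0.982, 0.0]
ft_force: [0.4, 1.0, -7.3]
finger_gap: 0.0167
grip_force: 30.0
```

Gripped, and it already carries the jar's weight (−7.3 N). Lifting straight up.

In the tool's units: -50 mm is -0.1, -48 mm is -0.096.

Call:
play_rows(
  series=[
    {"hand": 5,"travel": [0,0,-0.004],"twist": [0,0,0]},
    {"hand": 5,"travel": [0,0,-0.012],"twist": [0,0,0]},
    {"hand": 5,"travel": [0,0,-0.024],"twist": [0,0,0]},
    {"hand": 5,"travel": [0,0,-0.04],"twist": [0,0,0]},
    {"hand": 5,"travel": [0,0,-0.06],"twist": [0,0,0]},
    {"hand": 5,"travel": [0,0,-0.08],"twist": [0,0,0]},
    {"hand": 5,"travel": [0,0,-0.096],"twist": [0,0,0]},
    {"hand": 5,"travel": [0,0,-0.1],"twist": [0,0,0]},
    {"hand": 5,"travel": [0,0,-0.1],"twist": [0,0,0]},
    {"hand": 5,"travel": [0,0,-0.1],"twist": [0,0,0]},
  ],
)

```text
time: 6.45
tool_pos: [0.4399, -0.2112, 0.2302]
tcp_rot: [-0.0, 0.188, 0.982, -0.0]
ft_force: [-0.2, 0.2, -6.3]
finger_gap: 0.0167
grip_force: 30.0
```

In the tool's units: 150 mm is 0.3, 148 mm is 0.296.

Call:
play_rows(
  series=[
    {"hand": 5,"travel": [0.006,0.04,0],"twist": [0,0,0]},
    {"hand": 5,"travel": [0.012,0.11,0],"twist": [0,0,0]},
    {"hand": 5,"travel": [0.02,0.19,0],"twist": [0,0,0]},
    {"hand": 5,"travel": [0.028,0.26,0],"twist": [0,0,0]},
    {"hand": 5,"travel": [0.034,0.296,0.02],"twist": [0,0,0]},
    {"hand": 5,"travel": [0.034,0.3,0.07],"twist": [0,0,0]},
    {"hand": 5,"travel": [0.034,0.3,0.13],"twist": [0,0,0]},
    {"hand": 5,"travel": [0.034,0.3,0.19],"twist": [0,0,0]},
    {"hand": 5,"travel": [0.034,0.3,0.23],"twist": [0,0,0]},
    {"hand": 5,"travel": [0.034,0.3,0.242],"twist": [0,0,0]},
  ],
)

```text
time: 7.7
tool_pos: [0.4784, -0.0663, 0.108]
tcp_rot: [-0.001, 0.188, 0.982, -0.001]
ft_force: [-0.2, 0.9, -6.9]
finger_gap: 0.0167
grip_force: 30.0
```

```bash
python3 - <<'E'
from look import *
o=status.get_obs();p=o["tool_pos"];print(p,o["ft_force"])
L=[circ(p,p[2]-.1008,.035),circ(p,0,.035)]
cv2.imwrite("pics/c4.png",np.hstack([crop("side",260,120,100,100,4,L),crop("top",355,150,80,80,5,[])]))
E
```

```text
[ 0.47838    -0.06631827  0.107965  ] [-0.15688454  0.94212492 -6.92277411]
```

```bash
python3 -c "
import cv2;a=cv2.imread('pics/c4.png');print(a.shape)"
```

```text
(400, 800, 3)
```

View pics/c4.png

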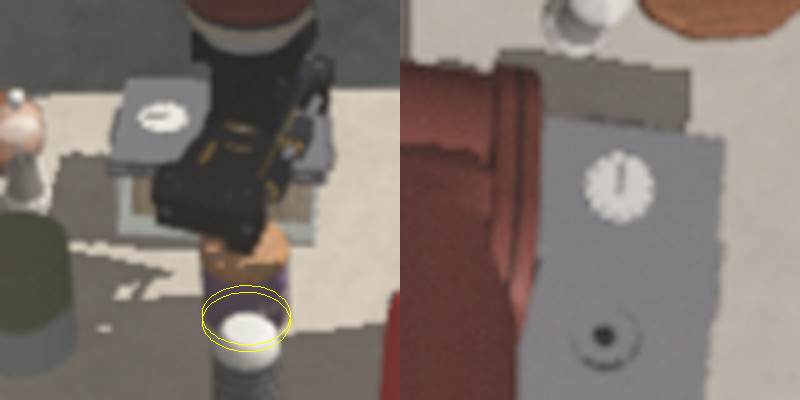

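The jar hangs upright just above the bare worktop. In the top view the valve well now shows at crop (606,335), which is pixel (395.8,216.6). Creeping down.

Call:
play_rows(
  series=[
    {"hand": 5,"travel": [0,0,0.002],"twist": [0,0,0]},
    {"hand": 5,"travel": [0,0,0.004],"twist": [0,0,0]},
    {"hand": 5,"travel": [0,0,0.006],"twist": [0,0,0]},
    {"hand": 5,"travel": [0,0,0.007],"twist": [0,0,0]},
    {"hand": 5,"travel": [0,0,0.008],"twist": [0,0,0]},
    {"hand": 5,"travel": [0,0,0.009],"twist": [0,0,0]},
    {"hand": 5,"travel": [0,0,0.01],"twist": [0,0,0]},
    {"hand": 5,"travel": [0,0,0.01],"twist": [0,0,0]},
    {"hand": 5,"travel": [0,0,0.01],"twist": [0,0,0]},
    {"hand": 5,"travel": [0,0,0.01],"twist": [0,0,0]},
  ],
)

```text
time: 9.05
tool_pos: [0.4796, -0.0656, 0.1046]
tcp_rot: [-0.0, 0.188, 0.982, -0.0]
ft_force: [0.3, 0.3, -7.6]
finger_gap: 0.0168
grip_force: 30.0
```

In the tool's units: 4 mm is 0.008, 3.5 mm is 0.007.

Call:
play_rows(
  series=[
    {"hand": 5,"travel": [0,0,0.001],"twist": [0,0,0]},
    {"hand": 5,"travel": [0,0,0.002],"twist": [0,0,0]},
    {"hand": 5,"travel": [0,0,0.003],"twist": [0,0,0]},
    {"hand": 5,"travel": [0,0,0.004],"twist": [0,0,0]},
    {"hand": 5,"travel": [0,0,0.005],"twist": [0,0,0]},
    {"hand": 5,"travel": [0,0,0.006],"twist": [0,0,0]},
    {"hand": 5,"travel": [0,0,0.007],"twist": [0,0,0]},
    {"hand": 5,"travel": [0,0,0.008],"twist": [0,0,0]},
    {"hand": 5,"travel": [0,0,0.008],"twist": [0,0,0]},
    {"hand": 5,"travel": [0,0,0.008],"twist": [0,0,0]},
  ],
)

```text
time: 10.3
tool_pos: [0.4797, -0.0656, 0.1006]
tcp_rot: [0.0, 0.188, 0.982, 0.0]
ft_force: [-0.6, 0.7, -7.4]
finger_gap: 0.0169
grip_force: 30.0
```

In the tool's units: 2 mm is 0.004, 1.5 mm is 0.003.

Call:
play_rows(
  series=[
    {"hand": 5,"travel": [0,0,0.001],"twist": [0,0,0]},
    {"hand": 5,"travel": [0,0,0.001],"twist": [0,0,0]},
    {"hand": 5,"travel": [0,0,0.002],"twist": [0,0,0]},
    {"hand": 5,"travel": [0,0,0.002],"twist": [0,0,0]},
    {"hand": 5,"travel": [0,0,0.003],"twist": [0,0,0]},
    {"hand": 5,"travel": [0,0,0.003],"twist": [0,0,0]},
    {"hand": 5,"travel": [0,0,0.004],"twist": [0,0,0]},
    {"hand": 5,"travel": [0,0,0.004],"twist": [0,0,0]},
    {"hand": 5,"travel": [0,0,0.004],"twist": [0,0,0]},
    {"hand": 5,"travel": [0,0,0.004],"twist": [0,0,0]},
  ],
)

```text
time: 11.55
tool_pos: [0.4804, -0.066, 0.0998]
tcp_rot: [0.001, 0.188, 0.982, 0.0]
ft_force: [-6.3, -1.8, 13.2]
finger_gap: 0.0168
grip_force: 30.0
```

Contact felt. Easing back a little, then opening and rising.

In the tool's units: -75 mm is -0.15, -35 mm is -0.07.

Call:
play_rows(
  series=[
    {"hand": 5,"travel": [0,0,-0.0016],"twist": [0,0,0]},
    {"hand": 5,"travel": [0,0,-0.0016],"twist": [0,0,0]},
    {"hand": 25,"travel": [0,0,-0.0016],"twist": [0,0,0]},
    {"hand": 40,"travel": [0,0,-0.0016],"twist": [0,0,0]},
    {"hand": 60,"travel": [0,0,-0.0016],"twist": [0,0,0]},
    {"hand": 87,"travel": [0,0,-0.0016],"twist": [0,0,0]},
    {"hand": 87,"travel": [0,0,-0.006],"twist": [0,0,0]},
    {"hand": 87,"travel": [0,0,-0.024],"twist": [0,0,0]},
    {"hand": 87,"travel": [0,0,-0.07],"twist": [0,0,0]},
    {"hand": 87,"travel": [0,0,-0.15],"twist": [0,0,0]},
  ],
)

```text
time: 12.8
tool_pos: [0.4789, -0.0656, 0.1741]
tcp_rot: [-0.001, 0.188, 0.982, -0.0]
ft_force: [1.3, 0.5, 1.2]
finger_gap: 0.084
grip_force: 0.0
```

In the tool's units: 172 mm is 0.344, 160 mm is 0.32.

Call:
play_rows(
  series=[
    {"hand": 87,"travel": [0,0,-0.06],"twist": [0,0,0]},
    {"hand": 87,"travel": [0.02,0.05,-0.12],"twist": [0,0,0]},
    {"hand": 87,"travel": [0.05,0.15,-0.12],"twist": [0,0,0]},
    {"hand": 87,"travel": [0.084,0.25,-0.12],"twist": [0,0,0]},
    {"hand": 87,"travel": [0.108,0.32,-0.12],"twist": [0,0,0]},
    {"hand": 87,"travel": [0.116,0.344,-0.12],"twist": [0,0,0]},
    {"hand": 87,"travel": [0.116,0.344,-0.12],"twist": [0,0,0]},
    {"hand": 87,"travel": [0.116,0.344,-0.12],"twist": [0,0,0]},
    {"hand": 87,"travel": [0.116,0.344,-0.12],"twist": [0,0,0]},
    {"hand": 87,"travel": [0.116,0.344,-0.12],"twist": [0,0,0]},
  ],
)

```text
time: 14.05
tool_pos: [0.4892, 0.1149, 0.2337]
tcp_rot: [0.0, 0.188, 0.982, 0.0]
ft_force: [-0.5, 0.0, 0.9]
finger_gap: 0.0872
grip_force: 0.0
```

```bash
python3 - <<'E'
from look import *
o=status.get_obs();p=o["tool_pos"];print(p)
v=atz("top",(395.8,216.6),.077);d=atz("top",(398.6,186.7),.082);print("valve",v,"dial",d,np.linalg.norm((v-d)[:2]))
u=(v-d)[:2]/np.linalg.norm((v-d)[:2]);print(u)
L=[np.array([p,[p[0],p[1],.161]])]
a=crop("side",270,140,100,100,4,L);b=crop("top",355,165,80,80,5,[circ(v,.08,.02)])
cv2.imwrite("pics/c5.png",np.hstack([a,b]))
E
```

```text
[0.48924941 0.11492252 0.23365346]
valve [ 0.44639293 -0.22524905  0.077     ] dial [ 0.53732182 -0.23544061  0.082     ] 0.09149825573358454
[-0.99377729  0.11138533]
```

View pics/c5.png

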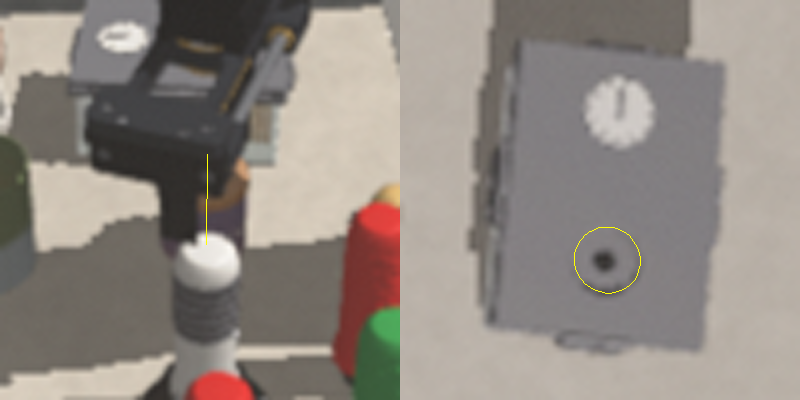

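The side view shows the TCP line meeting the pump's dome at crop (207,245), so the gripper is centred. The top view shows the valve well free at crop (606,260), about (0.446,−0.225), 91.5 mm from the dial against 92 mm expected. Descending onto the pump.

In the tool's units: 106 mm is 0.212, 104 mm is 0.208.

Call:
play_rows(
  series=[
    {"hand": 87,"travel": [0.002,0,0.04],"twist": [0,0,0]},
    {"hand": 87,"travel": [0.002,0,0.08],"twist": [0,0,0]},
    {"hand": 87,"travel": [0.002,0,0.12],"twist": [0,0,0]},
    {"hand": 87,"travel": [0.002,0,0.156],"twist": [0,0,0]},
    {"hand": 87,"travel": [0.002,0,0.186],"twist": [0,0,0]},
    {"hand": 75,"travel": [0.002,0,0.208],"twist": [0,0,0]},
    {"hand": 60,"travel": [0.002,0,0.212],"twist": [0,0,0]},
    {"hand": 50,"travel": [0.002,0,0.212],"twist": [0,0,0]},
    {"hand": 45,"travel": [0.002,0,0.212],"twist": [0,0,0]},
    {"hand": 36,"travel": [0.002,0,0.212],"twist": [0,0,0]},
  ],
)

```text
time: 15.4
tool_pos: [0.4885, 0.1162, 0.128]
tcp_rot: [0.0, 0.188, 0.982, 0.0]
ft_force: [-0.0, -0.1, 0.6]
finger_gap: 0.0453
grip_force: 0.0
```

Call:
play_rows(
  series=[
    {"hand": 36,"travel": [0,0,0],"twist": [0,0,0]},
    {"hand": 34,"travel": [0,0,0],"twist": [0,0,0]},
    {"hand": 32,"travel": [0,0,0],"twist": [0,0,0]},
    {"hand": 32,"travel": [0,0,0],"twist": [0,0,0]},
    {"hand": 32,"travel": [0,0,0],"twist": [0,0,0]},
    {"hand": 32,"travel": [0,0,0],"twist": [0,0,0]},
    {"hand": 32,"travel": [0,0,0],"twist": [0,0,0]},
    {"hand": 32,"travel": [0,0,0],"twist": [0,0,0]},
    {"hand": 32,"travel": [0,0,0],"twist": [0,0,0]},
    {"hand": 32,"travel": [0,0,0],"twist": [0,0,0]},
  ],
)

```text
time: 16.65
tool_pos: [0.4885, 0.1161, 0.1278]
tcp_rot: [0.0, 0.188, 0.982, 0.0]
ft_force: [-0.6, -0.7, 4.6]
finger_gap: 0.0415
grip_force: 30.0
```

Gripped at 41.5 mm. Lifting straight out.

In the tool's units: -152 mm is -0.304, -148 mm is -0.296.

Call:
play_rows(
  series=[
    {"hand": 32,"travel": [0,0,-0.006],"twist": [0,0,0]},
    {"hand": 32,"travel": [0,0,-0.016],"twist": [0,0,0]},
    {"hand": 32,"travel": [0,0,-0.032],"twist": [0,0,0]},
    {"hand": 32,"travel": [0,0,-0.056],"twist": [0,0,0]},
    {"hand": 32,"travel": [0,0,-0.096],"twist": [0,0,0]},
    {"hand": 32,"travel": [0,0,-0.15],"twist": [0,0,0]},
    {"hand": 32,"travel": [0,0,-0.21],"twist": [0,0,0]},
    {"hand": 32,"travel": [0,0,-0.264],"twist": [0,0,0]},
    {"hand": 32,"travel": [0,0,-0.296],"twist": [0,0,0]},
    {"hand": 32,"travel": [0,0,-0.304],"twist": [0,0,0]},
  ],
)

```text
time: 17.9
tool_pos: [0.4885, 0.1161, 0.2805]
tcp_rot: [0.001, 0.188, 0.982, 0.0]
ft_force: [0.0, -0.6, -3.7]
finger_gap: 0.0417
grip_force: 30.0
```

In the tool's units: -332 mm is -0.664, -313 mm is -0.626.

Call:
play_rows(
  series=[
    {"hand": 32,"travel": [-0.014,-0.05,0],"twist": [0,0,0]},
    {"hand": 32,"travel": [-0.038,-0.146,0],"twist": [0,0,0]},
    {"hand": 32,"travel": [-0.064,-0.246,0],"twist": [0,0,0]},
    {"hand": 32,"travel": [-0.09,-0.346,0],"twist": [0,0,0]},
    {"hand": 32,"travel": [-0.116,-0.446,0],"twist": [0,0,0]},
    {"hand": 32,"travel": [-0.142,-0.546,0],"twist": [0,0,0]},
    {"hand": 32,"travel": [-0.164,-0.626,0.01],"twist": [0,0,0]},
    {"hand": 32,"travel": [-0.174,-0.664,0.05],"twist": [0,0,0]},
    {"hand": 32,"travel": [-0.174,-0.664,0.1],"twist": [0,0,0]},
    {"hand": 32,"travel": [-0.174,-0.664,0.124],"twist": [0,0,0]},
  ],
)

```text
time: 19.15
tool_pos: [0.4456, -0.2244, 0.2158]
tcp_rot: [-0.001, 0.188, 0.982, -0.0]
ft_force: [0.3, 0.3, -2.2]
finger_gap: 0.0412
grip_force: 30.0
```

```bash
python3 - <<'E'
from look import *
o=status.get_obs();p=o["tool_pos"];print(p,o["tcp_rot"])
# dial measured in side at start: (300,149); valve predicted by dial + 92mm toward u
u=np.array([-.9938,.1114])
ds=atz("side",(300,149),.082)[:2]
m=p[2]-.1198
L=[circ(p,m,.015),circ(p,m+.018,.024)]
print("mouth z",m,"valve side est",ds+.092*u)
a=crop("side",285,100,66,66,6,[]);b=crop("side",285,100,66,66,6,L+[circ([.4465,-.2245],.08,.02)])
cv2.imwrite("pics/c6.png",np.hstack([a,b]))
E
```

```text
[ 0.44558082 -0.22435129  0.21575097] [-1.40030718e-03  1.88005259e-01  9.82167019e-01 -9.33128815e-05]
mouth z 0.09595096723103404 valve side est [ 0.44953871 -0.22245733]
```

View pics/c6.png

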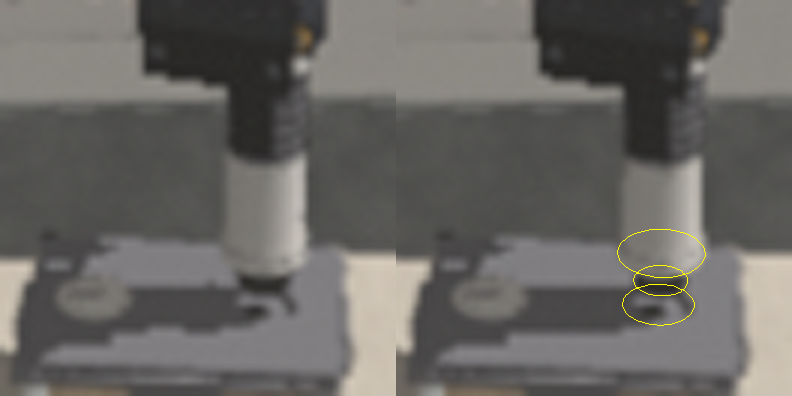

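Side crop: the pump hangs over the well, and its nozzle (264,283) matches its model. The valve button shows at (254,312), about 7 crop px left of the predicted spot, so the top camera reads x roughly 2–3 mm low. Shifting about 3 mm and rechecking with a larger crop.

Call:
play_rows(
  series=[
    {"hand": 32,"travel": [-0.002,0.002,0.002],"twist": [0,0,0]},
    {"hand": 32,"travel": [-0.005,0.0046,0.004],"twist": [0,0,0]},
    {"hand": 32,"travel": [-0.005,0.0046,0.006],"twist": [0,0,0]},
    {"hand": 32,"travel": [-0.005,0.0046,0.006],"twist": [0,0,0]},
    {"hand": 32,"travel": [-0.005,0.0046,0.006],"twist": [0,0,0]},
    {"hand": 32,"travel": [-0.005,0.0046,0.006],"twist": [0,0,0]},
    {"hand": 32,"travel": [-0.005,0.0046,0.006],"twist": [0,0,0]},
    {"hand": 32,"travel": [-0.005,0.0046,0.006],"twist": [0,0,0]},
    {"hand": 32,"travel": [-0.005,0.0046,0.006],"twist": [0,0,0]},
    {"hand": 32,"travel": [-0.005,0.0046,0.006],"twist": [0,0,0]},
  ],
)

```text
time: 20.5
tool_pos: [0.4498, -0.2234, 0.2146]
tcp_rot: [-0.0, 0.188, 0.982, -0.0]
ft_force: [0.0, -0.4, -1.8]
finger_gap: 0.0418
grip_force: 30.0
```

```bash
python3 - <<'E'
from look import *
o=status.get_obs();p=o["tool_pos"];print(p,o["tcp_rot"])
m=p[2]-.1198
v=np.array([.449,-.223])
L=[circ(p,m,.015),circ(p,m+.018,.024),circ(v,.08,.02),circ(v,.078,.007)]
n=[eyes.snapshot("side")["color"].astype(float) for _ in range(4)]
im=np.mean(n,0).astype(np.uint8)[:,:,::-1]
x,y,w,h,k=312,128,28,32,14
a=cv2.resize(im[y:y+h,x:x+w],None,fx=k,fy=k,interpolation=cv2.INTER_CUBIC);b=a.copy()
for P in L:cv2.polylines(b,[((proj("side",P)-[x,y]+.5)*k).astype(np.int32)],True,(0,255,255),1)
cv2.imwrite("pics/c7.png",np.hstack([a,b]))
print(proj("side",[[.449,-.223,.078],[.452,-.223,.078],[.449,-.219,.078]]))
E
```

```text
[ 0.44978199 -0.22342737  0.21456514] [-1.97665680e-05  1.87805449e-01  9.82206247e-01 -1.92828963e-05]
[[327.52990271 151.00925871]
 [326.63723727 151.02994304]
 [327.60968826 151.6912139 ]]
```

View pics/c7.png

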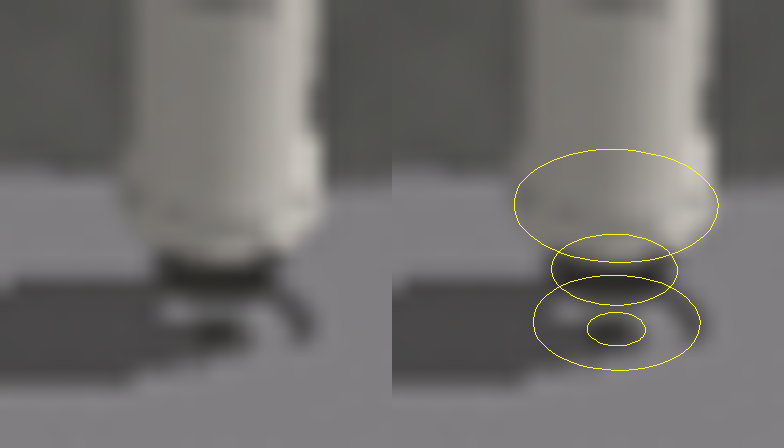

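The overlay now agrees. The button at (222,333) against the model's (224,329), and the well edge at (310,330), both fall under the nozzle to within about 1 mm. Lowering to just short of contact. A landing on the rim would show up at TCP 0.200 and on the button at 0.198, while the well floor is at 0.195.

In the tool's units: 18 mm is 0.036, 17 mm is 0.034.

Call:
play_rows(
  series=[
    {"hand": 32,"travel": [0.0024,0.0006,0.006],"twist": [0,0,0]},
    {"hand": 32,"travel": [0.0024,0.0006,0.012],"twist": [0,0,0]},
    {"hand": 32,"travel": [0.0024,0.0006,0.018],"twist": [0,0,0]},
    {"hand": 32,"travel": [0.0024,0.0006,0.024],"twist": [0,0,0]},
    {"hand": 32,"travel": [0.0024,0.0006,0.028],"twist": [0,0,0]},
    {"hand": 32,"travel": [0.0024,0.0006,0.032],"twist": [0,0,0]},
    {"hand": 32,"travel": [0.0024,0.0006,0.034],"twist": [0,0,0]},
    {"hand": 32,"travel": [0.0024,0.0006,0.036],"twist": [0,0,0]},
    {"hand": 32,"travel": [0.0024,0.0006,0.036],"twist": [0,0,0]},
    {"hand": 32,"travel": [0.0024,0.0006,0.036],"twist": [0,0,0]},
  ],
)

```text
time: 21.95
tool_pos: [0.4488, -0.2227, 0.1966]
tcp_rot: [0.0, 0.188, 0.982, -0.0]
ft_force: [-0.1, 0.2, -2.0]
finger_gap: 0.0414
grip_force: 30.0
```

```bash
cat > st.py <<'E'
from cell import status,eyes
import numpy as np
f=[];z=[]
for _ in range(6):
    eyes.snapshot("side");o=status.get_obs();f.append(o["ft_force"]);z.append(o["tool_pos"])
print(o["time"],np.mean(f,0).round(2),np.mean(z,0).round(5),o["tcp_rot"].round(4))
E
python3 st.py
```

```text
22.25 [ 0.27 -0.18 -2.46] [ 0.44882 -0.22271  0.19662] [-0.      0.1878  0.9822 -0.    ]
```

No contact at 0.1966 m: the mouth is already below the rim and the button top. Pressing on slowly.

In the tool's units: 5 mm is 0.01, 4.5 mm is 0.009.

Call:
play_rows(
  series=[
    {"hand": 32,"travel": [0,0,0.001],"twist": [0,0,0]},
    {"hand": 32,"travel": [0,0,0.002],"twist": [0,0,0]},
    {"hand": 32,"travel": [0,0,0.003],"twist": [0,0,0]},
    {"hand": 32,"travel": [0,0,0.004],"twist": [0,0,0]},
    {"hand": 32,"travel": [0,0,0.005],"twist": [0,0,0]},
    {"hand": 32,"travel": [0,0,0.006],"twist": [0,0,0]},
    {"hand": 32,"travel": [0,0,0.007],"twist": [0,0,0]},
    {"hand": 32,"travel": [0,0,0.008],"twist": [0,0,0]},
    {"hand": 32,"travel": [0,0,0.009],"twist": [0,0,0]},
    {"hand": 32,"travel": [0,0,0.01],"twist": [0,0,0]},
  ],
)

```text
time: 23.5
tool_pos: [0.4489, -0.2227, 0.1916]
tcp_rot: [0.0, 0.188, 0.982, -0.0]
ft_force: [-0.4, -0.4, 1.7]
finger_gap: 0.0416
grip_force: 30.0
```

```bash
python3 st.py
```

```text
23.8 [-0.6  -0.46  1.55] [ 0.44884 -0.22272  0.1916 ] [ 0.      0.1878  0.9822 -0.    ]
```

In the tool's units: 2 mm is 0.004, 1.5 mm is 0.003.

Call:
play_rows(
  series=[
    {"hand": 32,"travel": [0,0,0.001],"twist": [0,0,0]},
    {"hand": 32,"travel": [0,0,0.002],"twist": [0,0,0]},
    {"hand": 32,"travel": [0,0,0.003],"twist": [0,0,0]},
    {"hand": 32,"travel": [0,0,0.004],"twist": [0,0,0]},
    {"hand": 32,"travel": [0,0,0.004],"twist": [0,0,0]},
    {"hand": 32,"travel": [0,0,0.004],"twist": [0,0,0]},
    {"hand": 32,"travel": [0,0,0.004],"twist": [0,0,0]},
    {"hand": 32,"travel": [0,0,0.004],"twist": [0,0,0]},
    {"hand": 32,"travel": [0,0,0.004],"twist": [0,0,0]},
    {"hand": 32,"travel": [0,0,0.004],"twist": [0,0,0]},
  ],
)

```text
time: 25.05
tool_pos: [0.4488, -0.2227, 0.1896]
tcp_rot: [0.0, 0.188, 0.982, -0.0]
ft_force: [-1.2, -0.1, 2.4]
finger_gap: 0.0412
grip_force: 30.0
```

```bash
python3 st.py;python3 - <<'E'
from look import *
cv2.imwrite("pics/c8.png",np.hstack([crop("side",285,100,66,100,6),crop("top",330,140,66,100,6)]))
E
```

```text
25.35 [-0.06 -0.55  2.64] [ 0.44881 -0.22271  0.18958] [ 0.      0.1878  0.9822 -0.    ]
```

View pics/c8.png

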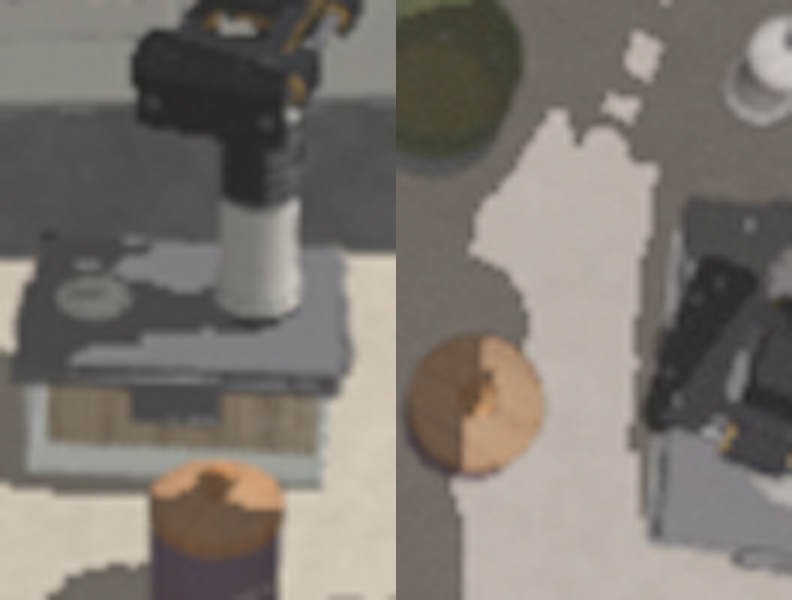

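The pump stands upright in the well, its shoulder just above the lid (crop (258,318)), and the jar is upright on the worktop. The force change of about 5.1 N and the 5.2 mm from geometry both put the nozzle near half stroke. Holding it there.

Call:
play_rows(
  series=[
    {"hand": 32,"travel": [0,0,0],"twist": [0,0,0]},
    {"hand": 32,"travel": [0,0,0],"twist": [0,0,0]},
    {"hand": 32,"travel": [0,0,0],"twist": [0,0,0]},
    {"hand": 32,"travel": [0,0,0],"twist": [0,0,0]},
    {"hand": 32,"travel": [0,0,0],"twist": [0,0,0]},
    {"hand": 32,"travel": [0,0,0],"twist": [0,0,0]},
    {"hand": 32,"travel": [0,0,0],"twist": [0,0,0]},
    {"hand": 32,"travel": [0,0,0],"twist": [0,0,0]},
    {"hand": 32,"travel": [0,0,0],"twist": [0,0,0]},
    {"hand": 32,"travel": [0,0,0],"twist": [0,0,0]},
  ],
)

```text
time: 26.7
tool_pos: [0.4488, -0.2227, 0.1896]
tcp_rot: [-0.0, 0.188, 0.982, -0.0]
ft_force: [-1.1, -0.8, 2.5]
finger_gap: 0.0414
grip_force: 30.0
```

Call:
play_rows(
  series=[
    {"hand": 32,"travel": [0,0,0],"twist": [0,0,0]},
    {"hand": 32,"travel": [0,0,0],"twist": [0,0,0]},
    {"hand": 32,"travel": [0,0,0],"twist": [0,0,0]},
    {"hand": 32,"travel": [0,0,0],"twist": [0,0,0]},
    {"hand": 32,"travel": [0,0,0],"twist": [0,0,0]},
    {"hand": 32,"travel": [0,0,0],"twist": [0,0,0]},
    {"hand": 32,"travel": [0,0,0],"twist": [0,0,0]},
    {"hand": 32,"travel": [0,0,0],"twist": [0,0,0]},
    {"hand": 32,"travel": [0,0,0],"twist": [0,0,0]},
    {"hand": 32,"travel": [0,0,0],"twist": [0,0,0]},
  ],
)

```text
time: 27.95
tool_pos: [0.4488, -0.2227, 0.1896]
tcp_rot: [0.0, 0.188, 0.982, 0.0]
ft_force: [-0.6, -0.5, 2.2]
finger_gap: 0.0415
grip_force: 30.0
```

Call:
play_rows(
  series=[
    {"hand": 32,"travel": [0,0,0],"twist": [0,0,0]},
    {"hand": 32,"travel": [0,0,0],"twist": [0,0,0]},
    {"hand": 32,"travel": [0,0,0],"twist": [0,0,0]},
    {"hand": 32,"travel": [0,0,0],"twist": [0,0,0]},
    {"hand": 32,"travel": [0,0,0],"twist": [0,0,0]},
    {"hand": 32,"travel": [0,0,0],"twist": [0,0,0]},
    {"hand": 32,"travel": [0,0,0],"twist": [0,0,0]},
    {"hand": 32,"travel": [0,0,0],"twist": [0,0,0]},
    {"hand": 32,"travel": [0,0,0],"twist": [0,0,0]},
    {"hand": 32,"travel": [0,0,0],"twist": [0,0,0]},
  ],
)

```text
time: 29.2
tool_pos: [0.4488, -0.2227, 0.1896]
tcp_rot: [0.0, 0.188, 0.982, -0.0]
ft_force: [-0.4, -0.4, 2.0]
finger_gap: 0.0417
grip_force: 30.0
```

```bash
python3 st.py; python3 -c "
from cell import job
print(job.finish_job())"
```

```text
29.5 [-0.22 -0.85  2.83] [ 0.4488  -0.22269  0.18958] [-0.      0.1878  0.9822 -0.    ]
the job is handed in; nothing more can be done
None
```

The job is handed in at 29.5 s: the jar stands upright on the bare worktop (set down with about 20 N of pressure), and the gripper still holds the pump upright in the valve well, nozzle pressed in about half its stroke for over 4 s; the hand-in returned no verdict.

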